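# Slide a power board onto the hot post and start the soak

### The arm

A 6-joint arm with a two-finger parallel gripper is mounted at the origin on the work surface. World frame = base frame: x ahead of the robot, y to its left, z up, the work surface at z = 0. Lengths are in mm, angles in rad, forces in N, time in s.
With the tool pointing down it reaches from about 350 to 975 mm from the base axis. Payload 7.1 kg.
Tool frame: the origin (TCP) lies at the very end of the fingers, on their centre line; the grasp point (between the pads) lies 19 mm behind it (ctrl.tcp_to_grasp is the distance from the TCP to the grasp point, in mm); z points along the fingers, x is the direction in which the jaws open and shut, and the axes are right-handed (so a half turn about z gives the same grasp; the last joint's range is limited). The gripper opens to 88 mm and grips with 3 to 60 N. Pads are 20 mm wide; open, the fingers measure 115 mm over their backs; the gripper's body (75 mm by 178 mm) begins 61 mm behind the grasp point.
Start: joints at [-1.173, 0.423, 1.63, -0, 1.089, -0.019], TCP at [253.038, -571.469, 222.675] pointing down, gripper open.
Joint ranges: [-3, 3], [-0.9, 2.11], [0.09, 2.58], [-1.31, 4.45], [0.11, 2.69], [-2.54, 2.54]. Speed limits (rad/s): [2.39, 2.39, 3.01, 3.14, 3.14, 3.14].

### API

Orientations are given as a rotation vector (axis times angle).
In Python, from workcell import get_obs, viewer, ctrl, masks_of gives the robot as it stands. The module is installed in compiled form; this text tells all that it offers.
- The arm moves only by the shell command python3 -m inch 'ROWS'. ROWS is JSON, a list of rows, each an object of numbers: "tx", "ty", "tz": the shift along the tool's x, y, z in cm; "ax", "ay", "az": the turn, a rotation vector about the tool's x, y, z in degrees; "jaw": the opening, from 0 (shut) to 1 (fully open). In form: [{"tx": .., "ty": .., "tz": .., "ax": .., "ay": .., "az": .., "jaw": ..}, ...]. A call has 1 to 12 rows; each row shifts and turns the commanded pose from where the row before left it, along the tool's axes as they then stand; what a row does not reach is not made up. A row lasts 1/8 s, in which the tool goes at most 62.5 mm and 10.7 degrees, less where a joint would pass 70% of its speed; a pose out of reach is approached as far as the arm can. A call is refused whole if a number of a shift passes 6.25 or a number of a turn 10.7, either way. A call with a gripper value outside its range is refused whole. The fingers move at their own pace and stop on an object; the grip force is fixed at half the most. Time passes only in rows, so rows that do not move let the fingers close. It gives the time, the measured TCP pose, the force and the opening at its end, in the units of the state.
- get_obs(): the state, without advancing time (a new reading comes with each control period).
- viewer.get_image(name): name is "side" or "top" or "wrist"; returns (picture, depth): 384x512x3 uint8, red, green, blue; 384x512 float32, mm along the optical axis (not along the pixel's ray), 0 where there is no reading.
- viewer.get_calibration(name): a dict with "fx", "fy", "cx", "cy" (pixels), "rvec" (rotation vector, rad) and "tvec" (3), from world to camera coordinates, as OpenCV has them. Camera axes: x right, y down, z forward; pixel columns grow to the right and rows downward; lengths in mm; the calibration is good to about 2 mm. A picture is of the moment at which its call begins: read the wrist's pose just before it. get_calibration takes no time and is no camera call; for the wrist camera it gives the pose at the moment of the call.
- ctrl.close_job(): hands the job in, once; it reports no verdict.
Trained networks look in the newest picture that a camera, given by its name, has taken for a name from the list of things; names that differ only in an ending like _2 or _b are one class to them, and where a whole thing is asked for, a point or a joint stands for the part that bears it (a point fixed in the world has none). Each returns a list of dicts, best first, with "score" (0 to 1); they miss things now and then, are a little off and sometimes report something else, mostly with a low value. They report only what shows in the picture. A call takes as long as a camera call. They do not tell look-alikes from the thing itself.
- masks_of(camera, thing): "pixels" (384x512 bool, what is visible of it) and "location" ([column, row] in pixels, amid what is visible of it).
The state is a dict: "t": time; "qpos": joint angles; "qvel": joint speeds; "joint_torque": joint torques, N m; "ee_pos": TCP position; "orientation": TCP orientation; "ft_force": force on the tool from outside, world axes, zero at the start; "moment": the same for the moment, N m; "width": finger opening in mm.
Only numpy, scipy, OpenCV 4.12 (cv2) and the standard library are available. Lean on these libraries where they do the work, as an engineer would, in place of code of your own. Each camera call takes 0.05 s, during which the arm holds its last target. There are 200 camera calls.

### The job

Slide the finned power board along its white bench, without lifting it, across the gap onto the narrow copper-topped hot post (not the blue one), until it lies level on that post alone, square to it and centred over it, quite clear of the bench. Then press the green start button on the grey box fully down and let it come back up. Leave the other things on the mat where they are.

Things in the scene. Friction and masses are not known exactly. Their poses are not given: they have to be found in the camera images.
- board: green power board, 100 mm (its x) by 110 mm (its y), carrying three rows of black fins (88 mm over the rows) with silver pads on top; 32 mm tall in all, about 0.5 kg, too wide for a gripper to span; origin at the centre of its underside, z up. The ends of the rows form two flat upright faces at y = +/-55 mm, 88 mm wide and up to 32 mm tall, good to push on. It starts on the bench, a little askew
- bench: fixed transfer bench with a smooth white top, 120 mm (its x) by 130 mm (its y), top 70 mm above the work surface; origin at the centre of its foot. A post stands beyond each of its y ends, across a 50 mm open gap, tops level with the bench
- bench_top (a point): centre of the bench's top surface, axes as the bench
- hot: fixed hot post with a copper top and red body, 70 mm tall; origin at the centre of its foot, same heading as the bench; it stands 137 mm from the bench's centre along the bench's +y or -y, changing sides with the cold post from run to run. Its foot is 110 x 60 mm
- hot_top (a point): centre of the hot post's flat copper top, which is 90 mm (x) by only 44 mm (y), 70 mm above the work surface; axes as the bench
- cold: fixed cold post, same shape and size as the hot one, all blue, on the other side of the bench; not used
- console: fixed grey start box, 110 mm (x) by 90 mm (y) by 45 mm tall, to the right of the bench; origin at the centre of its underside; the button stands 25 mm to -x of its centre
- start_top (a point): centre of the top of the green start button (cap 32 mm diameter), about 4 N to push down
- start (a joint): travel of the start button: 0 up, 0.006 m fully down; springs back by itself
- bottle: blue bottle with a steel cap, 54 mm diameter, 110 mm tall, standing behind the bench; origin at the centre of its underside
- spool: yellow solder spool standing on end, 60 mm diameter, 40 mm tall, behind the bench; origin at the centre of its underside
- driver: screwdriver with an orange handle, 170 mm long, lying in front of the bench (robot side), along its own x
- fins: small spare black heat sink, 60 x 36 x 26 mm, beyond the start box; origin at the centre of its underside
- jar: amber jar with a white lid, 56 mm diameter, 50 mm tall, to the right of the start box; origin at the centre of its underside
- brush: cleaning brush, 160 mm long, lying on the left of the mat, along its own x
Mind the look-alikes: they are no part of the job. Leave any red look-alike of the board alone.

How it is judged (in metres and radians):
On the way, in this order (a step that is already met when the one before it is completed fails the run):
1. the board lies level, square and centred on the hot post alone (x of board in the frame of hot_top between -0.015 and 0.015 m and y of board in the frame of hot_top between -0.012 and 0.012 m and z of board in the frame of hot_top between -0.004 and 0.004 m and angle between the x axis of board and the x axis of hot_top, either way round below 0.17 rad and angle between board's own z axis and vertical below 0.05 rad and contact force between board and bench below 0.05 N and contact force between board and hot above 1 N and linear speed of board below 0.01 m/s), for 0.3 s.
2. the start button is pressed fully down (value of joint start above 0.005 m), for 0.05 s.
At the end, for the whole second after the job is handed in: The board rests level (within 3 degrees) on the hot post alone, clear of the bench, its centre within 12 mm of the post's centre across the narrow top and 15 mm along it, square to it within about 10 degrees; it is at rest and the start button is back up (all of step 1 and angular speed of board below 0.1 rad/s and value of joint start below 0.001 m); the robot touches nothing.
It fails at once if the board is lifted more than 20 mm above the bench top (z of board in the frame of bench_top above 0.02 m).
It fails at once if the board falls off its supports (z of board in the frame of bench_top below -0.025 m).
It fails at once if the button is pressed before the board lies on the hot post (value of joint start above 0.003 m and horizontal distance between board and hot_top above 0.025 m).
It fails at once if another thing on the mat (bottle, spool, screwdriver, small heat sink, jar, brush) is moved more than 30 mm (distance of any of bottle, spool, driver, fins, jar, brush from where it was at the start of the episode above 0.03 m).
It also fails if it takes over 50 s, if anything falls off the work surface, if the arm or the gripper's body presses on something with over 40 N, if the wrist force passes 120 N, or if a joint passes its speed limit or range.

## Working session

There is one attempt and no reset: what is moved stays moved. The work goes in short steps, Python scripts to look and compute and a shell command to move; the robot and the scene stay as the last step left them, time stands still between calls to the robot, and variables do not carry over. Pictures are saved under pics/ and viewed, about 8 in all and at most 12, crops included, and the job is handed in when it is done.

```bash
mkdir -p pics; cat > h.py <<'E'
import numpy as np, cv2
from workcell import get_obs, viewer, ctrl, masks_of
def cloud(n):
    im,d=viewer.get_image(n); c=viewer.get_calibration(n)
    R=cv2.Rodrigues(np.array(c['rvec'],float))[0]; t=np.array(c['tvec'],float).ravel()
    v,u=np.mgrid[:384,:512]
    P=np.stack([(u-c['cx'])/c['fx']*d,(v-c['cy'])/c['fy']*d,d],-1)
    return im,d,(P-t)@R
def save(n,im): cv2.imwrite('pics/'+n+'.png',im[:,:,::-1])
E
python3 - <<'E'
from h import *
for n in ['top','side']:
    im,d,W=cloud(n); save(n+'0',im); np.savez(n+'0.npz',im=im,d=d,W=W)
    for th in ['board','bench','hot','cold','console','start_top','bottle','spool','driver','fins','jar','brush']:
        try: r=masks_of(n,th)
        except Exception as e: print(th,e); continue
        for m in r[:3]:
            p=W[m['pixels']&(d>0)]
            print(n,th,round(m['score'],2),np.round(m['location']),np.median(p,0).round() if len(p) else 0, p.min(0).round() if len(p) else 0,p.max(0).round() if len(p) else 0)
print(get_obs())
E
```

```text
top board 0.95 [230. 179.] [595.  59.  86.] [544.  -1.  68.] [649. 117. 111.]
top board 0.9 [320. 138.] [ 725. -191.   17.] [ 663. -264.   -5.] [ 795. -124.   40.]
top bench 0.67 [224. 197.] [549.  81.  70.] [528.  -4.  -3.] [662. 134. 105.]
top bench 0.63 [244. 228.] [463.  32.  24.] [448.  -5.  10.] [475.  78.  32.]
top hot 0.83 [186. 184.] [587. 191.  68.] [535. 168.  -0.] [644. 233.  78.]
top cold 0.89 [282. 184.] [590. -73.  68.] [ 538. -109.    0.] [650. -45.  79.]
top console 0.92 [366. 209.] [ 513. -308.   46.] [ 457. -373.   -5.] [ 574. -268.   74.]
top start_top 0.45 [365. 215.] [ 490. -313.   67.] [ 474. -328.   57.] [ 504. -298.   74.]
top bottle 0.88 [194. 138.] [709. 168.  77.] [689. 146.  -4.] [756. 210. 117.]
top spool 0.79 [251. 142.] [705.  11.  40.] [678. -19.  -5.] [747.  41.  47.]
top driver 0.81 [243. 225.] [466.  41.  23.] [448.  -8.  -5.] [483. 156.  32.]
top fins 0.87 [368. 171.] [ 618. -331.   10.] [ 585. -354.   -1.] [ 645. -313.   34.]
top brush 0.83 [126. 216.] [505. 361.  18.] [415. 330.  -4.] [569. 399.  27.]
side board 0.87 [239. 198.] [584.  68.  96.]
[... 1333 characters left out ...]
  1.] [563. 402.  29.]
{'t': 1.3, 'qpos': array([-1.17301481e+00,  4.23117250e-01,  1.62988248e+00,  5.72929094e-06,
        1.08859935e+00, -1.89896312e-02]), 'qvel': array([ 8.48586180e-04, -9.18659506e-04, -4.98776571e-05, -1.84017788e-04,
       -4.30241349e-04, -2.05564877e-04]), 'joint_torque': array([ 1.55506773e-04, -5.44569719e+01, -2.74039918e+01,  6.44406094e-02,
        1.68057752e-02,  7.90084073e-06]), 'ee_pos': array([ 253.03449983, -571.48040217,  222.67117844]), 'orientation': array([-2.63294769e+00,  1.71380915e+00,  3.88455892e-06]), 'ft_force': array([-0.2896797 , -1.39613199,  0.21333355]), 'moment': array([0.02891647, 0.0127689 , 0.01748967]), 'width': 88.0554555699448}
```

View pics/top0.png

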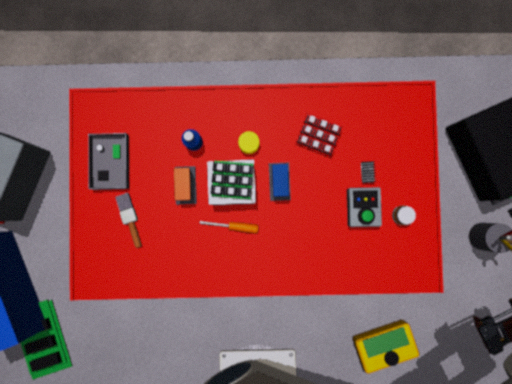

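View pics/side0.png

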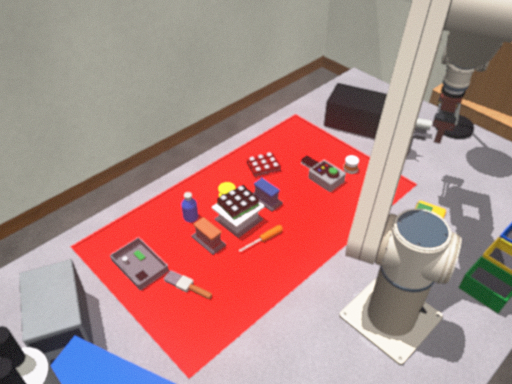

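The top view shows a copper hot post at (184,184), the green board on the bench at (232,183), a blue cold post at (281,184) and the console button at (367,215). There are two board candidates: the green one at (232,183), which sits on the white bench, and a red one at (320,133) on the mat. The green one fits the description. The hot post is on the +y side. Next I measure the headings.

```bash
cat >> h.py <<'E'
def plan(pos,yaw,n):
    """rows for n steps to world pos (mm), tool-x yaw deg, tool down; from the current state"""
    o=get_obs(); R=cv2.Rodrigues(o['orientation'])[0]
    y0=np.degrees(np.arctan2(R[1,0],R[0,0])); dy=(yaw-y0+180)%360-180
    D=np.array(pos,float)-o['ee_pos']; out=[]
    for i in range(n):
        a=np.radians(y0+dy*i/n); X=np.array([np.cos(a),np.sin(a),0]); Y=np.array([np.sin(a),-np.cos(a),0])
        s=D/n/10; out.append((round(s@X,2),round(s@Y,2),round(-s[2],2),round(-dy/n,2)))
    print('yaw0',y0.round(1),'tilt',R[2,2].round(4)); print(out)
E
python3 - <<'E'
from h import *
z=np.load('top0.npz'); im,d,W=z['im'],z['d'],z['W']
hsv=cv2.cvtColor(im,cv2.COLOR_RGB2HSV)
for n,c in [('hot',(184,184)),('cold',(281,184)),('bench',(232,183))]:
    w=45 if n=='bench' else 20
    B=np.zeros(d.shape,bool); B[c[1]-40:c[1]+40,c[0]-w:c[0]+w]=1
    p=W[B&(d>0)&(W[...,2]>58)&(W[...,2]<(82 if n!='bench' else 130))]
    if n!='bench': p=p[np.abs(p[:,1]-(190 if n=='hot' else -73))<32]
    print(n,len(p),cv2.minAreaRect(p[:,:2].astype(np.float32)),np.median(p[:,2]))
r=masks_of('top','start_top')
plan((590,-20,330),0,8)
cv2.imwrite('pics/crop.png',cv2.resize(im[110:250,150:430,::-1],None,fx=2.8,fy=2.8,interpolation=2))
E
```

```text
hot 559 ((622.4171752929688, 193.95999145507812), (52.794517517089844, 157.82266235351562), 82.95552825927734) 70.3261706137458
cold 510 ((593.3904418945312, -75.038818359375), (89.58575439453125, 43.909488677978516), 1.4998873472213745) 70.4268325340697
bench 2309 ((615.6333618164062, 60.419166564941406), (249.37094116210938, 168.63742065429688), 88.7522201538086) 78.78978256398588
yaw0 -66.1 tilt -1.0
[(np.float64(-4.6), np.float64(-6.64), np.float64(-1.34), np.float64(-8.26)), (np.float64(-3.6), np.float64(-7.23), np.float64(-1.34), np.float64(-8.26)), (np.float64(-2.52), np.float64(-7.68), np.float64(-1.34), np.float64(-8.26)), (np.float64(-1.39), np.float64(-7.96), np.float64(-1.34), np.float64(-8.26)), (np.float64(-0.23), np.float64(-8.07), np.float64(-1.34), np.float64(-8.26)), (np.float64(0.93), np.float64(-8.02), np.float64(-1.34), np.float64(-8.26)), (np.float64(2.08), np.float64(-7.81), np.float64(-1.34), np.float64(-8.26)), (np.float64(3.18), np.float64(-7.43), np.float64(-1.34), np.float64(-8.26))]
```

View pics/crop.png

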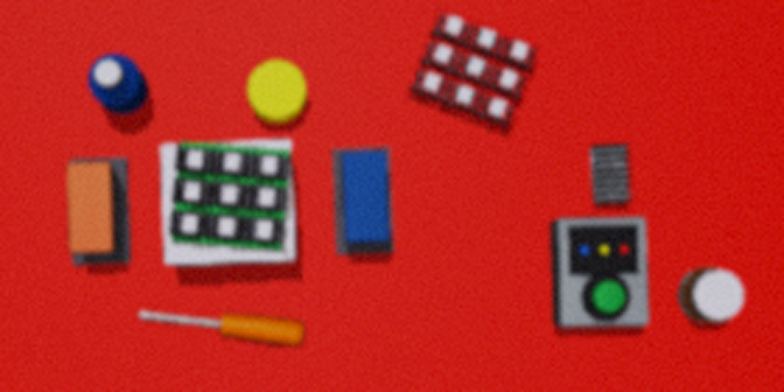

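The crop confirms it: a green board on the white bench, an orange copper post on the left, a red look-alike at upper right and a blue post on the right. I'm moving the arm over the bench for a closer wrist view.

```bash
python3 -m inch '[{"tx":-3.06,"ty":-4.44,"tz":-0.9,"az":-5.5,"jaw":0.68},{"tx":-2.62,"ty":-4.71,"tz":-0.9,"az":-5.5,"jaw":0.68},{"tx":-2.16,"ty":-4.94,"tz":-0.9,"az":-5.5,"jaw":0.68},{"tx":-1.67,"ty":-5.12,"tz":-0.9,"az":-5.5,"jaw":0.68},{"tx":-1.18,"ty":-5.26,"tz":-0.9,"az":-5.5,"jaw":0.68},{"tx":-0.67,"ty":-5.35,"tz":-0.9,"az":-5.5,"jaw":0.68},{"tx":-0.15,"ty":-5.39,"tz":-0.9,"az":-5.5,"jaw":0.68},{"tx":0.37,"ty":-5.38,"tz":-0.9,"az":-5.5,"jaw":0.68},{"tx":0.88,"ty":-5.32,"tz":-0.9,"az":-5.5,"jaw":0.68},{"tx":1.39,"ty":-5.21,"tz":-0.9,"az":-5.5,"jaw":0.68},{"tx":1.88,"ty":-5.05,"tz":-0.9,"az":-5.5,"jaw":0.68},{"tx":2.36,"ty":-4.85,"tz":-0.9,"az":-5.5,"jaw":0.68}]'; python3 -m inch '[{"jaw":0.68},{"jaw":0.68}]'
python3 - <<'E'
from h import *
o=get_obs(); print(o['t'],o['ee_pos'],o['orientation'])
im,d,W=cloud('wrist'); save('w0',im); np.savez('w0.npz',im=im,d=d,W=W); print(W[d>0].min(0),W[d>0].max(0))
E
```

```text
1.35 [ 253.0455799  -571.44762725  222.67147123] [-2.63296535e+00  1.71374271e+00  2.38254821e-05]
[ -158.35771367 -1008.62003173    -3.52029654] [ 555.04547317 -215.48945619  340.00903195]$[0]: bad value
$[0]: bad value
```

View pics/w0.png

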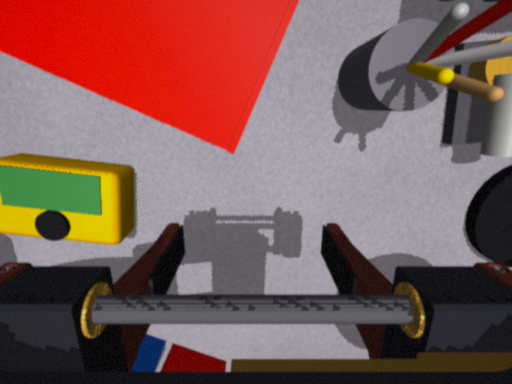

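Both calls were refused, probably because every key is required. The wrist camera looks ahead along tool -y, so I'll stop further back, near y=-120.

```bash
python3 -m inch '[{"tx":-2.29,"ty":-4.1,"tz":-0.9,"ax":0,"ay":0,"az":-5.5,"jaw":0.68},{"tx":-1.89,"ty":-4.29,"tz":-0.9,"ax":0,"ay":0,"az":-5.5,"jaw":0.68},{"tx":-1.47,"ty":-4.46,"tz":-0.9,"ax":0,"ay":0,"az":-5.5,"jaw":0.68},{"tx":-1.04,"ty":-4.58,"tz":-0.9,"ax":0,"ay":0,"az":-5.5,"jaw":0.68},{"tx":-0.59,"ty":-4.66,"tz":-0.9,"ax":0,"ay":0,"az":-5.5,"jaw":0.68},{"tx":-0.14,"ty":-4.69,"tz":-0.9,"ax":0,"ay":0,"az":-5.5,"jaw":0.68},{"tx":0.31,"ty":-4.69,"tz":-0.9,"ax":0,"ay":0,"az":-5.5,"jaw":0.68},{"tx":0.76,"ty":-4.63,"tz":-0.9,"ax":0,"ay":0,"az":-5.5,"jaw":0.68},{"tx":1.2,"ty":-4.54,"tz":-0.9,"ax":0,"ay":0,"az":-5.5,"jaw":0.68},{"tx":1.63,"ty":-4.4,"tz":-0.9,"ax":0,"ay":0,"az":-5.5,"jaw":0.68},{"tx":2.04,"ty":-4.23,"tz":-0.9,"ax":0,"ay":0,"az":-5.5,"jaw":0.68},{"tx":2.44,"ty":-4.01,"tz":-0.9,"ax":0,"ay":0,"az":-5.5,"jaw":0.68}]' && python3 -m inch '[{"tx":0,"ty":0,"tz":0,"ax":0,"ay":0,"az":0,"jaw":0.68},{"tx":0,"ty":0,"tz":0,"ax":0,"ay":0,"az":0,"jaw":0.68}]'
python3 - <<'E'
from h import *
o=get_obs(); print(o['t'],o['ee_pos'],o['orientation'],o['width'])
im,d,W=cloud('wrist'); save('w1',im); np.savez('w1.npz',im=im,d=d,W=W); print(W[d>0].min(0),W[d>0].max(0))
for th in ['board','bench','hot','cold']:
    for m in masks_of('wrist',th)[:2]: 
        p=W[m['pixels']&(d>0)]; q=p[abs(p[:,2]-(100 if th=='board' else 70))<8]
        print(th,m['score'],m['location'],len(q),cv2.minAreaRect(q[:,:2].astype(np.float32)) if len(q)>5 else 0, q.mean(0) if len(q) else 0)
E
```

```text
t: 2.9
ee_pos: [592.1, -119.6, 331.1]
orientation: [3.141, 0.002, 0.0]
ft_force: [0.1, -0.3, 0.1]
width: 59.7
t: 3.15
ee_pos: [590.8, -121.1, 330.3]
orientation: [3.141, -0.004, -0.001]
ft_force: [-0.3, 0.6, 0.7]
width: 59.8
3.15 [ 590.82514746 -121.05121217  330.29018285] [ 3.14143908e+00 -3.65873671e-03 -1.37396051e-03] 59.766438685306795
[ 101.25253268 -983.49039277 -759.35231261] [1872.8453172   348.54907001  447.42734178]
board 0.77 [254.4, 37.2] 3073 ((594.0106201171875, 45.23619842529297), (84.43054962158203, 88.08422088623047), 84.33846282958984) [594.7853047   45.24941888 100.58552685]
board 0.7 [329.9, 196.6] 0 0 0
bench 0.69 [217.2, 55.2] 1362 ((590.553466796875, 45.391197204589844), (120.2570571899414, 97.33970642089844), 0.7833535075187683) [569.09178622  34.64132053  69.79391782]
cold 0.64 [253.9, 126.9] 1808 ((592.565673828125, -74.92517852783203), (90.2630844116211, 44.09762954711914), 0.981764554977417) [592.62103691 -74.20511472  69.76122379]
```

View pics/w1.png

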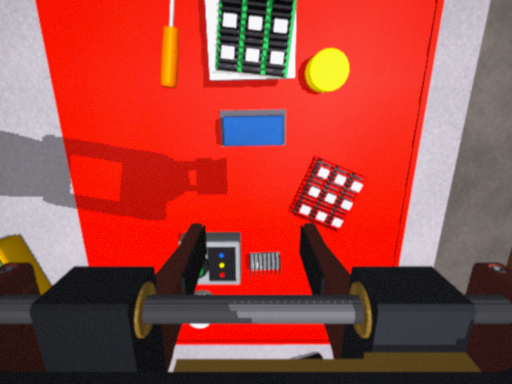

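The wrist view shows the cold post at (253,130) and the board at the top (255,37), with its full fin width visible. The fit puts hot_top at about (588,199), with a bench yaw of about 1° and a board yaw of about -5.7°. The board's rear face is near y≈-1 to 8. I'm lowering the open fingers into the gap behind the board.

```bash
python3 -m inch '[{"tx":0,"ty":-4.6,"tz":0,"ax":0,"ay":0,"az":-1,"jaw":0.68},{"tx":0.05,"ty":-4.5,"tz":0,"ax":0,"ay":0,"az":0,"jaw":0.68},{"tx":0,"ty":0,"tz":5,"ax":0,"ay":0,"az":0,"jaw":0.68},{"tx":0,"ty":0,"tz":5,"ax":0,"ay":0,"az":0,"jaw":0.68},{"tx":0,"ty":0,"tz":5,"ax":0,"ay":0,"az":0,"jaw":0.68},{"tx":0,"ty":0,"tz":5,"ax":0,"ay":0,"az":0,"jaw":0.68},{"tx":0,"ty":0,"tz":3.3,"ax":0,"ay":0,"az":0,"jaw":0.68},{"tx":0,"ty":0,"tz":2,"ax":0,"ay":0,"az":0,"jaw":0.68},{"tx":0,"ty":0,"tz":0,"ax":0,"ay":0,"az":0,"jaw":0.68}]'
```

```text
t: 4.53
ee_pos: [590.5, -30.3, 76.7]
orientation: [-3.141, -0.023, 0.003]
ft_force: [0.2, 0.6, 0.8]
width: 59.5
```

```bash
python3 -m inch '[{"tx":0,"ty":-0.8,"tz":0,"ax":0,"ay":0,"az":0,"jaw":0.68},{"tx":0,"ty":-0.8,"tz":0,"ax":0,"ay":0,"az":0,"jaw":0.68},{"tx":0,"ty":-0.7,"tz":0,"ax":0,"ay":0,"az":0,"jaw":0.68},{"tx":0,"ty":-0.7,"tz":0,"ax":0,"ay":0,"az":0,"jaw":0.68},{"tx":0,"ty":-0.7,"tz":0,"ax":0,"ay":0,"az":0,"jaw":0.68},{"tx":0,"ty":-0.7,"tz":0,"ax":0,"ay":0,"az":0,"jaw":0.68},{"tx":0,"ty":-0.7,"tz":0,"ax":0,"ay":0,"az":0,"jaw":0.68},{"tx":0,"ty":0,"tz":0,"ax":0,"ay":0,"az":0,"jaw":0.68}]'
python3 - <<'E'
from h import *
o=get_obs(); print(o['t'],o['ee_pos'],o['ft_force'])
im,d,W=cloud('wrist'); save('w2',im)
print([ (m['score'],m['location']) for m in masks_of('wrist','board')[:2]])
for n in ['wrist','top']:
    if n=='top': im,d,W=cloud(n)
    q=W[(d>0)&(abs(W[...,2]-102)<6)&(abs(W[...,0]-590)<75)&(W[...,1]>15)&(W[...,1]<240)]
    s=q
    print(n,len(s),cv2.minAreaRect(s[:,:2].astype(np.float32)) if len(s)>5 else 0, s.min(0),s.max(0))
E
```

```text
t: 5.52
ee_pos: [590.9, 21.5, 78.3]
orientation: [-3.141, -0.025, -0.002]
ft_force: [0.4, -0.9, 0.8]
width: 59.9
5.525 [590.88050884  21.51365375  78.34074306] [ 0.37654763 -0.85195455  0.75109089]
[(0.94, [245.8, 118.5])]
wrist 23191 ((588.120849609375, 78.9607925415039), (88.73863220214844, 128.9467315673828), 0.8973462581634521) [542.76821442  15.01080724  96.00081724] [632.90722585 143.99177677 107.98411622]
top 173 ((589.7053833007812, 104.21393585205078), (86.96345520019531, 76.76587677001953), 1.248877763748169) [545.65626034  65.18192202  96.31079502] [632.76042393 143.25236919 107.87509841]
```

View pics/w2.png

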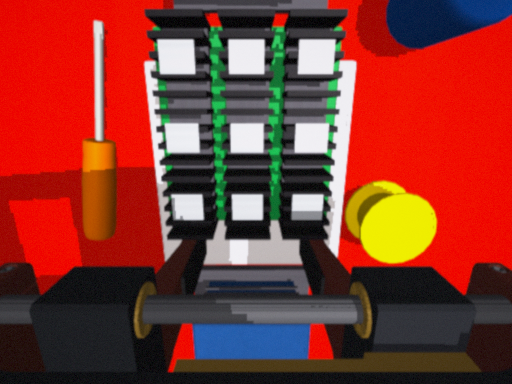

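The board has squared up against the fingers: front at y≈143.5, x≈589, so its centre is about y 88. There are about 110 mm left to the hot post, so I keep pushing.

```bash
python3 -m inch '[{"tx":0,"ty":-0.7,"tz":0,"ax":0,"ay":0,"az":0,"jaw":0.68},{"tx":0,"ty":-0.8,"tz":0,"ax":0,"ay":0,"az":0,"jaw":0.68},{"tx":0,"ty":-0.8,"tz":0,"ax":0,"ay":0,"az":0,"jaw":0.68},{"tx":0,"ty":-0.8,"tz":0,"ax":0,"ay":0,"az":0,"jaw":0.68},{"tx":0,"ty":-0.8,"tz":0,"ax":0,"ay":0,"az":0,"jaw":0.68},{"tx":0,"ty":-0.8,"tz":0,"ax":0,"ay":0,"az":0,"jaw":0.68},{"tx":0,"ty":-0.8,"tz":0,"ax":0,"ay":0,"az":0,"jaw":0.68},{"tx":0,"ty":-0.8,"tz":0,"ax":0,"ay":0,"az":0,"jaw":0.68},{"tx":0,"ty":-0.8,"tz":0,"ax":0,"ay":0,"az":0,"jaw":0.68},{"tx":0,"ty":-0.8,"tz":0,"ax":0,"ay":0,"az":0,"jaw":0.68},{"tx":0,"ty":-0.8,"tz":0,"ax":0,"ay":0,"az":0,"jaw":0.68},{"tx":0,"ty":-0.6,"tz":0,"ax":0,"ay":0,"az":0,"jaw":0.68}]' && python3 -m inch '[{"tx":0,"ty":-0.4,"tz":0,"ax":0,"ay":0,"az":0,"jaw":0.68},{"tx":0,"ty":-0.3,"tz":0,"ax":0,"ay":0,"az":0,"jaw":0.68},{"tx":0,"ty":-0.3,"tz":0,"ax":0,"ay":0,"az":0,"jaw":0.68},{"tx":0,"ty":0,"tz":0,"ax":0,"ay":0,"az":0,"jaw":0.68},{"tx":0,"ty":0,"tz":0,"ax":0,"ay":0,"az":0,"jaw":0.68}]'
cat >> h.py <<'E'
def board():
    for n in ['wrist','top']:
        im,d,W=cloud(n)
        q=W[(d>0)&(abs(W[...,2]-102)<5)&(abs(W[...,0]-590)<65)&(W[...,1]>150)&(W[...,1]<262)]
        print(n,len(q),cv2.minAreaRect(q[:,:2].astype(np.float32)),q.min(0).round(1),q.max(0).round(1))
        A=np.c_[q[:,:2],np.ones(len(q))]; m=np.median(q[:,2]); print(' top z',m,'slope',np.linalg.lstsq(A,q[:,2],rcond=None)[0][:2])
        save(n+'_%.0f'%(get_obs()['t']*100),im)
    m=masks_of('top','board'); print([(x['score'],x['location']) for x in m])
    print(get_obs()['t'])
E
python3 -c "from h import *; board()"; ls pics
```

```text
t: 7.18
ee_pos: [589.0, 114.6, 77.7]
orientation: [-3.141, -0.024, 0.0]
ft_force: [0.8, -2.3, -2.3]
width: 59.7
t: 7.8
ee_pos: [589.1, 124.2, 77.9]
orientation: [-3.141, -0.024, -0.001]
ft_force: [0.3, 0.7, -1.0]
width: 59.8
wrist 20103 ((587.06005859375, 197.919189453125), (88.56829833984375, 96.95196533203125), 0.8613455295562744) [542.2 150.   97. ] [631.8 246.8 104.5]
 top z 101.88451763197104 slope [0.00036483 0.00041076]
top 33 ((550.0751953125, 185.90147399902344), (12.379549980163574, 35.90413284301758), 8.563596725463867) [544.1 168.2  97.8] [557.7 203.7 106.9]
 top z 102.32099765148067 slope [-0.33213645  0.03068003]
[(0.66, [181.7, 197.5]), (0.55, [321.3, 134.5]), (0.22, [404.3, 213.0])]
7.95
crop.png
side0.png
top0.png
top_790.png
w0.png
w1.png
w2.png
wrist_785.png
```

The board is level with its front at y≈246.5, so its centre is about 191.5. It needs about 7 mm more.

```bash
python3 -m inch '[{"tx":0,"ty":-0.25,"tz":0,"ax":0,"ay":0,"az":0,"jaw":0.68},{"tx":0,"ty":-0.25,"tz":0,"ax":0,"ay":0,"az":0,"jaw":0.68},{"tx":0,"ty":-0.2,"tz":0,"ax":0,"ay":0,"az":0,"jaw":0.68},{"tx":0,"ty":0,"tz":0,"ax":0,"ay":0,"az":0,"jaw":0.68},{"tx":0,"ty":0,"tz":0,"ax":0,"ay":0,"az":0,"jaw":0.68},{"tx":0,"ty":1.5,"tz":0,"ax":0,"ay":0,"az":0,"jaw":0.68},{"tx":0,"ty":2.5,"tz":0,"ax":0,"ay":0,"az":0,"jaw":0.68},{"tx":0,"ty":3,"tz":0,"ax":0,"ay":0,"az":0,"jaw":0.68},{"tx":0,"ty":2,"tz":-4,"ax":0,"ay":0,"az":0,"jaw":0.4},{"tx":0,"ty":0,"tz":-5,"ax":0,"ay":0,"az":0,"jaw":0},{"tx":0,"ty":0,"tz":-3,"ax":0,"ay":0,"az":0,"jaw":0},{"tx":0,"ty":0,"tz":0,"ax":0,"ay":0,"az":0,"jaw":0}]'
python3 - <<'E'
from h import *
import glob
board()
im,d,W=cloud('wrist'); m=(d>0)&(abs(W[...,2]-70)<5)&(abs(W[...,0]-590)<75)
for lo,hi,n in [(-5,135,'bench'),(150,260,'hot')]:
    q=W[m&(W[...,1]>lo)&(W[...,1]<hi)]; print(n,len(q),cv2.minAreaRect(q[:,:2].astype(np.float32)) if len(q)>5 else 0)
save('w3',im)
r=masks_of('top','start_top'); im,d,W=cloud('top')
for x in r[:2]: print(x['score'],W[x['pixels']&(d>0)&(W[...,2]>60)].mean(0), x['location'])
E
```

```text
t: 9.45
ee_pos: [591.6, 40.5, 200.1]
orientation: [-3.141, -0.023, -0.008]
ft_force: [0.7, 1.0, -0.2]
width: 23.2
wrist 4133 ((585.8480834960938, 177.6165008544922), (88.14230346679688, 53.433876037597656), 0.8734470009803772) [541.5 150.2  97. ] [630.3 204.8 103.1]
 top z 100.12519650242564 slope [-0.00240754 -0.00207724]
top 476 ((588.2894287109375, 211.46337890625), (83.02894592285156, 87.30860900878906), 89.13872528076172) [544.2 169.4  97.1] [631.8 252.4 107. ]
 top z 102.34147289912508 slope [-0.00143334  0.00075747]
[(0.9, [321.2, 136.8]), (0.83, [173.1, 186.2])]
9.6
bench 13851 ((590.1192016601562, 62.90931701660156), (120.13450622558594, 129.2848663330078), 1.0028448104858398)
hot 308 ((587.2283325195312, 180.81072998046875), (100.35549926757812, 60.87238693237305), 0.5790346264839172)
0.51 [ 489.76804081 -312.46804178   66.84766757] [364.4, 215.6]
```

View pics/w3.png

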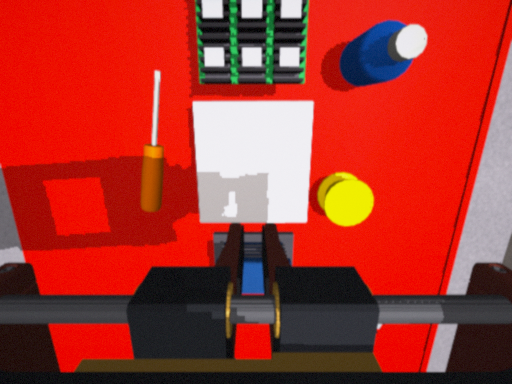

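The bench fit gives hot_top at (587.7, 199.9). The picture shows the board at the top (250,40), clear of the bench's far edge at row 101. I'll measure the rear face once more.

```bash
python3 - <<'E'
from h import *
im,d,W=cloud('wrist')
q=W[(d>0)&(abs(W[...,0]-588)<60)&(W[...,1]>131)&(W[...,2]>77)]
h=q[q[:,2]>95]; g=q
for n,p in (('top',h),('all',g)): print(n,len(p),p.min(0),np.percentile(p[:,1],[.5,1,2,5]),p[:,0].max())
plan((490,-312,200),1,12)
E
```

```text
top 5126 [543.23897963 142.05008684  95.00650264] [142.49268635 142.71981028 143.15344709 144.35196372] 632.1322942088465
all 7730 [537.93880651 142.05008684  77.00072008] [142.39562626 142.67362725 143.07404622 144.62066557] 637.3012206424502
yaw0 0.9 tilt -1.0
[(np.float64(-0.87), np.float64(2.93), np.float64(-0.03), np.float64(-0.01)), (np.float64(-0.87), np.float64(2.93), np.float64(-0.03), np.float64(-0.01)), (np.float64(-0.87), np.float64(2.93), np.float64(-0.03), np.float64(-0.01)), (np.float64(-0.88), np.float64(2.93), np.float64(-0.03), np.float64(-0.01)), (np.float64(-0.88), np.float64(2.93), np.float64(-0.03), np.float64(-0.01)), (np.float64(-0.88), np.float64(2.93), np.float64(-0.03), np.float64(-0.01)), (np.float64(-0.88), np.float64(2.93), np.float64(-0.03), np.float64(-0.01)), (np.float64(-0.88), np.float64(2.93), np.float64(-0.03), np.float64(-0.01)), (np.float64(-0.88), np.float64(2.93), np.float64(-0.03), np.float64(-0.01)), (np.float64(-0.88), np.float64(2.93), np.float64(-0.03), np.float64(-0.01)), (np.float64(-0.88), np.float64(2.93), np.float64(-0.03), np.float64(-0.01)), (np.float64(-0.88), np.float64(2.93), np.float64(-0.03), np.float64(-0.01))]
```

The rear face is at 142.5, so the board centre is about (587.6, 197.5). That is about 2.5 mm from the post centre, level and square. Now the button, with the jaws shut.

```bash
python3 -m inch '[{"tx":-1.1,"ty":3.8,"tz":0,"ax":0,"ay":0,"az":0,"jaw":0},{"tx":-1.1,"ty":3.8,"tz":0,"ax":0,"ay":0,"az":0,"jaw":0},{"tx":-1.1,"ty":3.8,"tz":0,"ax":0,"ay":0,"az":0,"jaw":0},{"tx":-1.1,"ty":3.8,"tz":0,"ax":0,"ay":0,"az":0,"jaw":0},{"tx":-1.1,"ty":3.8,"tz":0,"ax":0,"ay":0,"az":0,"jaw":0},{"tx":-1.1,"ty":3.8,"tz":0,"ax":0,"ay":0,"az":0,"jaw":0},{"tx":-1.1,"ty":3.8,"tz":0,"ax":0,"ay":0,"az":0,"jaw":0},{"tx":-1.1,"ty":3.8,"tz":0,"ax":0,"ay":0,"az":0,"jaw":0},{"tx":-0.7,"ty":2,"tz":0,"ax":0,"ay":0,"az":0,"jaw":0},{"tx":0,"ty":0,"tz":0,"ax":0,"ay":0,"az":0,"jaw":0},{"tx":0,"ty":0,"tz":0,"ax":0,"ay":0,"az":0,"jaw":0}]'
python3 - <<'E'
from h import *
for n in ['side','top']:
    im,d,W=cloud(n); hsv=cv2.cvtColor(im,cv2.COLOR_RGB2HSV)
    g=(d>0)&(abs(hsv[...,0].astype(int)-65)<15)&(hsv[...,1]>120)&(hsv[...,2]>60)&(abs(W[...,0]-490)<35)&(abs(W[...,1]+312)<35)&(W[...,2]>45)&(W[...,2]<85)
    p=W[g]; print(n,len(p), p.min(0),p.max(0),np.median(p,0)) if len(p) else print(n,0)
E
```

```text
t: 11.18
ee_pos: [500.2, -283.4, 197.4]
orientation: [-3.141, -0.025, 0.001]
ft_force: [-0.0, 0.3, -0.8]
width: 0.6
side 10 [ 468.9101401  -320.44844964   64.36869855] [ 483.47447879 -304.5043657    73.13736767] [ 476.92136515 -309.33866631   67.48045024]
top 0
```

```bash
python3 -m inch '[{"tx":-1.15,"ty":2.9,"tz":3,"ax":0,"ay":0,"az":0,"jaw":0},{"tx":0,"ty":0,"tz":5,"ax":0,"ay":0,"az":0,"jaw":0},{"tx":0,"ty":0,"tz":4,"ax":0,"ay":0,"az":0,"jaw":0},{"tx":0,"ty":0,"tz":0.5,"ax":0,"ay":0,"az":0,"jaw":0},{"tx":0,"ty":0,"tz":0.3,"ax":0,"ay":0,"az":0,"jaw":0},{"tx":0,"ty":0,"tz":0.3,"ax":0,"ay":0,"az":0,"jaw":0},{"tx":0,"ty":0,"tz":0.2,"ax":0,"ay":0,"az":0,"jaw":0},{"tx":0,"ty":0,"tz":0,"ax":0,"ay":0,"az":0,"jaw":0}]'
```

```text
t: 12.28
ee_pos: [489.9, -314.0, 65.6]
orientation: [3.14, 0.024, 0.003]
ft_force: [1.6, -0.6, 2.8]
width: 0.6
```

```bash
python3 -m inch '[{"tx":0,"ty":0,"tz":0.3,"ax":0,"ay":0,"az":0,"jaw":0},{"tx":0,"ty":0,"tz":0.2,"ax":0,"ay":0,"az":0,"jaw":0},{"tx":0,"ty":0,"tz":0,"ax":0,"ay":0,"az":0,"jaw":0}]'; python3 -m inch '[{"tx":0,"ty":0,"tz":0.15,"ax":0,"ay":0,"az":0,"jaw":0},{"tx":0,"ty":0,"tz":0,"ax":0,"ay":0,"az":0,"jaw":0}]'
```

```text
t: 12.65
ee_pos: [489.9, -314.0, 61.1]
orientation: [3.141, 0.024, 0.003]
ft_force: [0.1, 1.8, 13.8]
width: 0.7
t: 12.9
ee_pos: [490.0, -314.1, 60.9]
orientation: [3.14, 0.024, 0.003]
ft_force: [-3.6, 4.1, 26.5]
width: 0.6
```

The button is on its end stop: force rose from 14 to 26 N with only 0.2 mm of travel. I'm retracting and checking.

```bash
python3 -m inch '[{"tx":0,"ty":0,"tz":-1,"ax":0,"ay":0,"az":0,"jaw":0},{"tx":0,"ty":0,"tz":-4,"ax":0,"ay":0,"az":0,"jaw":0},{"tx":0,"ty":2,"tz":-5,"ax":0,"ay":0,"az":0,"jaw":0},{"tx":-3,"ty":6,"tz":-5,"ax":0,"ay":0,"az":0,"jaw":0},{"tx":-4,"ty":6,"tz":0,"ax":0,"ay":0,"az":0,"jaw":0},{"tx":-4,"ty":6,"tz":0,"ax":0,"ay":0,"az":0,"jaw":0},{"tx":-4,"ty":4,"tz":0,"ax":0,"ay":0,"az":0,"jaw":0},{"tx":0,"ty":0,"tz":0,"ax":0,"ay":0,"az":0,"jaw":0},{"tx":0,"ty":0,"tz":0,"ax":0,"ay":0,"az":0,"jaw":0}]'
python3 - <<'E'
from h import *
im,d,W=cloud('top'); save('end',im)
q=W[(d>0)&(abs(W[...,2]-102)<6)&(abs(W[...,0]-590)<65)&(W[...,1]>130)&(W[...,1]<262)]
print(len(q),q.min(0),q.max(0),cv2.minAreaRect(q[:,:2].astype(np.float32)))
for th in ['start_top','bottle','spool','driver','fins','jar','brush']:
    for m in masks_of('top',th)[:1]: 
        p=W[m['pixels']&(d>0)]; print(th,m['score'],np.round(m['location']),np.median(p,0).round())
E
```

```text
t: 14.02
ee_pos: [360.1, -523.8, 194.8]
orientation: [-3.14, -0.023, 0.001]
ft_force: [0.2, 0.3, -0.3]
width: 1.1
706 [544.17567922 141.33806182  96.08993563] [633.17532987 252.62072331 107.81302752] ((588.1561279296875, 197.162109375), (88.41841125488281, 110.6136245727539), 0.8999930024147034)
bottle 0.93 [194. 138.] [709. 166.  77.]
spool 0.8 [249. 141.] [705.  12.  40.]
driver 0.63 [243. 224.] [466.  35.  22.]
fins 0.73 [365. 171.] [ 616. -330.    9.]
jar 0.73 [403. 213.] [ 488. -419.   49.]
brush 0.82 [129. 215.] [510. 362.  19.]
```

View pics/end.png

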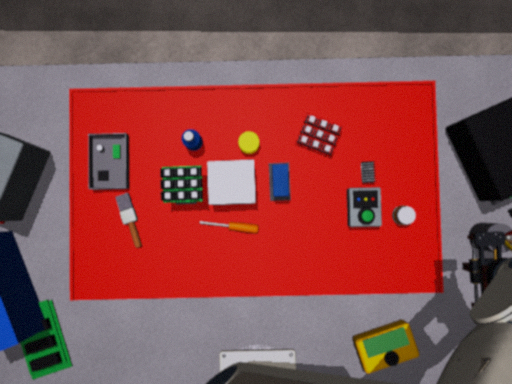

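The final view shows the board on the hot post at (181,185), clear of the bench, and nothing else has moved. I'm handing in the job.

```bash
python3 -c "from h import *; print(ctrl.close_job())"
```

```text
the job is handed in; nothing more can be done
None
```

The board is on the hot post alone, the start button has been pressed, and the job was handed in at about t = 14 s of the 50 s allowed. The hand-in reports no verdict, so these are my own last checks.

- **Board:** I pushed it across the gap with two open fingers. Its centre measured about (588, 197) mm against the post centre at (588, 200), so it is off by about 2.5 mm. Its heading of 0.9° matches the bench's 1.0°. Its top read about 102 mm, so it is level, and it sits about 14 mm clear of the bench.
- **Button:** I pressed it to its end stop. The force rose to 26 N with almost no further travel, about 6 mm below where I expected the cap. The arm then backed well away, and the wrist force read about zero.
- **Other things:** The bottle, spool, driver, small heat sink and brush are within about 6 mm of their starting readings, which is within the detector's noise. The jar had no top-view reading at the start to compare with, but it looks unmoved in the pictures.

**Checks that failed or disagreed:**
- **Button return:** The detector did not find the button in the last picture, so I did not measure that it came back up.
- **Refused moves:** The first two move commands were refused because they left out some keys; nothing moved.
- **Side view:** It put the button about 6 mm from the top view. I used the top view.

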